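# Load the canister rack through its one-way gate

## Task

Load the round canister with the knobbed lid into the wooden canister rack: stand it in the open mouth, then slide it upright along the table through the pair of sprung one-way gate leaves and on until it presses noticeably into the sprung buffer hidden under the hood, whose depth differs every time and must be felt. Stop there without ramming the buffer, then let go and draw back out so that both leaves are shut behind the canister. Leave the other things alone.

Things in the scene. Friction and masses are not known exactly. Their poses are not given: they have to be found in the camera images.
- rack: wooden canister rack fixed to the table: a straight lane along its x axis between two upright walls, no floor (the canister slides on the table). Origin: on the table, lane centre line, in the plane of the shut gate; x = direction of pushing in, y = left of it, z up. Lane 84 mm wide, walls 10 mm thick, 60 mm high, from x = -100 mm to +190 mm. Open above up to x = +105 mm, then a closed hood
- rack_mouth (a point): where to stand the canister: on the table in the rack's open mouth, lane centre line, rack x = -65 mm. Flared lips lead in, reaching out to rack x = -128 mm
- rack_gate (a point): centre of the gate, rack x = 0, 37 mm above the table. A 44 mm wide gap stays free between the tips of the two shut leaves, so a pushing finger can follow the canister through while the leaves shut on either side of it. They can shut once the canister's centre is past rack x = +49 mm
- rack_hood (a point): middle of the hood's front lower edge, rack x = +105 mm, 106 mm above the table (hood top 112 mm, back end x = +190 mm). Under it hides an upright black buffer plate, 70 mm wide, 12 to 58 mm above the table. Its depth is set anew each time and not reported: its face is at rack x = +98 to +128 mm, so the canister's centre is at +60 to +90 mm when it touches
- canister_mid (a point): centre of the grey-green round canister with wooden lid: 77 mm in diameter, 100 mm high, 0.3 to 0.6 kg; the point is on its axis 50 mm above its underside. On the flat lid (83 mm above the underside) sits a round knob, 20 mm in diameter and 17 mm high, on the axis: grip it there with the fingertips. The lid is fixed. Its bottom is smooth and slides with 1 to 2 N; push the body at most 60 mm above the table, or it may tip
- leaf_left (a joint): left gate leaf (seen along the push): steel plate 24 mm wide, 4 mm thick, 12 to 62 mm above the table, hinged upright in the wall, 46 mm from the lane centre. 0 = shut across the lane on a stop; grows to 1.6 rad as it swings inwards (rack +x); it cannot swing outwards. A light spring (0.018 N m shut, 0.05 wide open) shuts it. Pushing the canister through the pair takes 3 to 6 N
- leaf_right (a joint): right gate leaf (seen along the push): steel plate 24 mm wide, 4 mm thick, 12 to 62 mm above the table, hinged upright in the wall, 46 mm from the lane centre. 0 = shut across the lane on a stop; grows to 1.6 rad as it swings inwards (rack +x); it cannot swing outwards. A light spring (0.018 N m shut, 0.05 wide open) shuts it. Pushing the canister through the pair takes 3 to 6 N
- buffer (a joint): how far the sprung buffer is pressed in, m: 0 = untouched, 0.012 = bottomed on a hard stop. It takes about 4 N to start and 0.7 N more per mm (12.6 N when bottomed); pressed home means at least 2 mm; a harder push only rams the stop. It pushes the canister back a few mm when let go, which is fine
- spice_jar_mid (a point): bystander, spice jar 46 mm in diameter, 105 mm high; the point is 40 mm above its underside, on its axis
- yogurt_tub_mid (a point): bystander, white tub 72 mm wide, 71 mm high; the point is 40 mm above its underside, on its axis
- tin_mid (a point): bystander, food tin 57 mm in diameter, 72 mm high; the point is 40 mm above its underside, on its axis
Mind the look-alikes: they are no part of the job. What is shaped like the part that bears canister_mid but blue, pink or turquoise is not meant.

How it is judged:
On the way, in this order (a step that is already met when the one before it is completed fails the run):
1. the canister stands upright on the table in the rack's mouth, before the shut gate (x of canister_mid in the frame of rack between -0.12 and -0.03 m and y of canister_mid in the frame of rack between -0.008 and 0.008 m and z of canister_mid in the frame of rack between 0.044 and 0.056 m and angle between canister_mid's own z axis and vertical below 0.08 rad and value of joint each of leaf_left, leaf_right below 0.1 rad), for 0.2 s.
2. the canister, upright on the table, has pushed both leaves open and stands between them (value of joint each of leaf_left, leaf_right above 0.4 rad and x of canister_mid in the frame of rack between -0.03 and 0.06 m and y of canister_mid in the frame of rack between -0.008 and 0.008 m and z of canister_mid in the frame of rack between 0.044 and 0.056 m and angle between canister_mid's own z axis and vertical below 0.08 rad), for 0.05 s.
3. the canister presses the buffer in by 2 mm or more (value of joint buffer above 0.002 m and x of canister_mid in the frame of rack above 0.05 m and y of canister_mid in the frame of rack between -0.008 and 0.008 m and z of canister_mid in the frame of rack between 0.044 and 0.056 m), for 0.2 s.
At the end, for the whole second after the job is handed in: the canister stands upright (within 0.08 rad) and at rest on the table inside the rack, its centre at least 50 mm behind the gate and within 8 mm of the lane's centre line, with both leaves shut (under 0.08 rad) (x of canister_mid in the frame of rack between 0.05 and 0.115 m and y of canister_mid in the frame of rack between -0.008 and 0.008 m and z of canister_mid in the frame of rack between 0.044 and 0.056 m and angle between canister_mid's own z axis and vertical below 0.08 rad and value of joint each of leaf_left, leaf_right below 0.08 rad and linear speed of canister below 0.01 m/s); the robot touches nothing.
It fails at once if the canister presses on the rack, a leaf or the buffer with more than 20 N (contact force between canister and rack above 20 N).
It fails at once if the canister is tipped by more than 0.4 rad (angle between canister_mid's own z axis and vertical above 0.4 rad).
It fails at once if a bystander is moved by more than 30 mm (distance of any of spice_jar_mid, yogurt_tub_mid, tin_mid from where it was at the start of the episode above 0.03 m).
It also fails if it takes over 58 s, if anything falls off the work surface, if the arm or the gripper's body presses on something with over 40 N, if the wrist force passes 120 N, or if a joint passes its speed limit or range.

## Robot

A 6-joint arm with a two-finger parallel gripper is mounted at the origin on a cart in front of the work surface, level with it; the furniture and walls round the work are solid. World frame = base frame: x ahead of the robot, y to its left, z up, the work surface at z = 0. Lengths are in m, angles in rad, forces in N, time in s.
With the tool pointing down it reaches from about 0.375 to 0.975 m from the base axis. Payload 3.8 kg.
Tool frame: the origin (TCP) lies at the very end of the fingers, on their centre line; the grasp point (between the pads) lies 19 mm behind it; z points along the fingers, y is the line along which they close (so a half turn about z gives the same grasp; the last joint's range is limited). The gripper opens to 85 mm and grips with 20 to 120 N. Pads are 22 mm wide; open, the fingers measure 114 mm over their backs; the gripper's body (76 mm by 85 mm) begins 54 mm behind the grasp point. The pads swing forward as they close: fully open they stand 13 mm farther back than shut.
Start: joints at [1.154, 0.264, 1.604, -0, 1.274, -0.037], TCP at [0.25, 0.627, 0.231] pointing down, gripper open.
Joint ranges: [-2.63, 2.63], [-0.94, 2.18], [0.31, 2.57], [-1.31, 4.45], [0, 2.66], [-2.55, 2.55]. Speed limits (rad/s): [2.57, 2.57, 3.14, 3.14, 3.14, 3.14].

## Interface

Orientations are given as a rotation vector (axis times angle).
In Python, from workcell import monitor, viewer, job gives the robot as it stands. The module is installed in compiled form; this text tells all that it offers.
- The arm moves only by the tool step_arm, never from a script. Its argument "series" is one flat list of numbers, 4 for each row, row after row: the shift along the tool's x, y, z in m, then the turn about the tool's z in rad. A call has 1 to 8 rows; each row is the pose to reach, as a shift and turn from the pose commanded when the call began, along the tool's axes at that moment; what a row does not reach only later rows make up. A row lasts 1/8 s, in which the tool goes at most 62.5 mm and 10.7 degrees, less where a joint would pass 70% of its speed; a pose out of reach is approached as far as the arm can. A call with a gripper value outside its range is refused whole. "gripper" is the opening, from 0 (shut) to 1 (fully open), set as the call begins (left out, the last holds). The fingers move at their own pace and stop on an object; "newtons" is the grip in N (left out, the last holds). Time passes only in rows, so rows that repeat a pose let the fingers close. It gives the time, the measured TCP pose, the force, the opening and the grip force at its end, in the units of the state.
- monitor.read_state(): the state, without advancing time (a new reading comes with each control period).
- viewer.read_camera(name): name is "scene" or "top" or "wrist"; returns a dict with "image" (400x640x3 uint8, red, green, blue), "intrinsics" (3x3 intrinsics, pixels), "distortion" ([k1, k2, p1, p2, k3] as OpenCV has them; the pictures are not rectified), "T" (4x4, takes a point from camera to world coordinates); the wrist camera has in their place "hand_eye" (4x4, takes a point from camera to tool coordinates, whose origin is the TCP and whose axes are the flange's). Camera axes: x right, y up, looking along -z (the intrinsics and any distortion apply to the point x, -y, -z); pixel columns grow to the right and rows downward; lengths in m; the calibration is good to about 2 mm. A picture is of the moment at which its call begins: read the wrist's pose just before it. There is no depth.
- job.finish_job(): hands the job in; it is judged then, once.
Trained networks look in a picture, given as the dict that the camera call returned (one of the last four; its "shot" number tells which), for a name from the list of things; names that differ only in an ending like _2 or _b are one class to them, and where a whole thing is asked for, a point or a joint stands for the part that bears it (a point fixed in the world has none). Each returns a list of dicts, best first, with "score" (0 to 1); they miss things now and then, are a little off and sometimes report something else, mostly with a low value. They report only what shows in the picture. A call takes as long as a camera call. They do not tell look-alikes from the thing itself.
- viewer.boxes_of(picture, label): "extent" ([centre column, centre row, width, height] in pixels, round what is visible of it).
- viewer.spot_point(picture, label): "point" ([column, row] in pixels: a listed point, or the origin of a listed thing).
The state is a dict: "time": time; "q": joint angles; "joint_vel": joint speeds; "joint_torque": joint torques, N m; "tool_pos": TCP position; "tcp_rot": TCP orientation; "wrist_force": force on the tool from outside, world axes, zero at the start; "torque": the same for the moment, N m; "width": opening from 0.0 (shut) to 1.0 (fully open); "grip_force": force on a finger pad.
Only numpy, scipy, OpenCV 4.12 (cv2) and the standard library are available. Lean on these libraries where they do the work, as an engineer would, in place of code of your own. Each camera call takes 0.05 s, during which the arm holds its last target. There are 200 camera calls.

## Working session

There is one attempt and no reset: what is moved stays moved. The work goes in short steps, Python scripts to look and compute and a tool call to move; the robot and the scene stay as the last step left them, time stands still between calls to the robot, and variables do not carry over. Pictures are saved under pics/ and viewed, at most 10 in all, crops included, and the job is handed in when it is done.

Besides the shell and the picture viewer there is one more tool, called after ">>>" in YAML: its name, and indented under it one key for each argument. step_arm: Moves the arm, as the interface text tells. Its arguments: {"type":"object","properties":{"series":{"type":"array"},"gripper":{"type":"number"},"newtons":{"type":"number"}},"required":["series"]}

```bash
mkdir -p pics; cat > h.py <<'E'
import numpy as np, cv2
from scipy.spatial.transform import Rotation as R
from workcell import monitor, viewer, job
def T_of(p,s=None):
    if 'T' in p: return np.array(p['T'])
    T=np.eye(4); T[:3,:3]=R.from_rotvec(s['tcp_rot']).as_matrix(); T[:3,3]=s['tool_pos']
    return T@np.array(p['hand_eye'])
def ray(p,uv,s=None):
    n=cv2.undistortPoints(np.array([[uv]],float),np.array(p['intrinsics']),np.array(p['distortion']))[0,0]
    T=T_of(p,s); return T[:3,3],T[:3,:3]@np.array([n[0],-n[1],-1])
def at_z(p,uv,z,s=None):
    o,d=ray(p,uv,s); return o+d*(z-o[2])/d[2]
def proj(p,X,s=None):
    T=np.linalg.inv(T_of(p,s)); c=T[:3,:3]@np.array(X)+T[:3,3]
    return cv2.projectPoints(np.array([[c[0],-c[1],-c[2]]]),np.zeros(3),np.zeros(3),np.array(p['intrinsics']),np.array(p['distortion']))[0][0,0]
def save(p,n): cv2.imwrite('pics/'+n,p['image'][:,:,::-1])
E
python3 - <<'E'
from h import *
np.set_printoptions(precision=3,suppress=True)
Z=dict(canister_mid=.05,rack_mouth=0,rack_gate=.037,rack_hood=.106,rack=0,spice_jar_mid=.04,yogurt_tub_mid=.04,tin_mid=.04)
for n in ['top','scene']:
    p=viewer.read_camera(n); save(p,n+'.png')
    for l,z in Z.items():
        for d in viewer.spot_point(p,l)[:4]: print(n,l,round(d['score'],2),np.array(d['point']),at_z(p,d['point'],z))
s=monitor.read_state();print(s['tcp_rot'],s['wrist_force'],s['time'])
E
```

```text
top canister_mid 0.95 [269.8 168.6] [0.677 0.238 0.05 ]
top canister_mid 0.88 [241. 241.] [0.505 0.302 0.05 ]
top canister_mid 0.71 [296.4 285.6] [0.403 0.173 0.05 ]
top canister_mid 0.6 [345.5 265.2] [0.448 0.061 0.05 ]
top rack_gate 0.65 [348.8 197.6] [0.608 0.05  0.037]
top rack_hood 0.83 [395.9 181.7] [ 0.632 -0.052  0.106]
top spice_jar_mid 0.88 [343.5 129.3] [0.776 0.061 0.04 ]
top yogurt_tub_mid 0.67 [419.8 134.3] [ 0.761 -0.124  0.04 ]
top tin_mid 0.61 [224.3 148. ] [0.731 0.35  0.04 ]
scene canister_mid 0.89 [242.6 225.6] [0.405 0.172 0.05 ]
scene canister_mid 0.87 [282.6 240.9] [0.45  0.056 0.05 ]
scene canister_mid 0.61 [252.  198.2] [0.497 0.285 0.05 ]
scene rack_mouth 0.76 [310.8 234. ] [0.569 0.099 0.   ]
scene rack_hood 0.59 [370.3 218.2] [ 0.628 -0.056  0.106]
scene rack 0.77 [332.7 236.1] [0.61  0.056 0.   ]
scene tin_mid 0.77 [300.8 175. ] [0.716 0.347 0.04 ]
[0.593 3.085 0.   ] [-0.504 -0.637  0.351] 0.9
```

View pics/top.png

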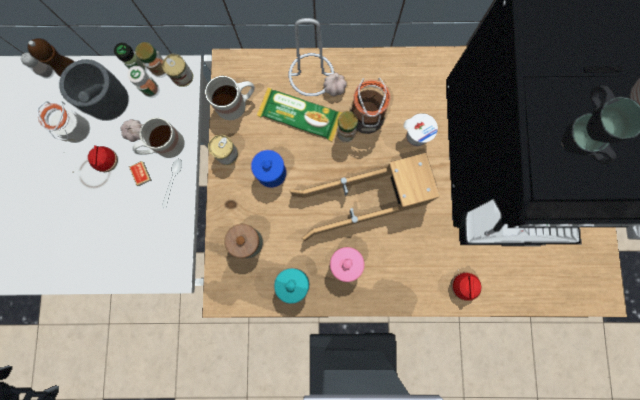

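View pics/scene.png

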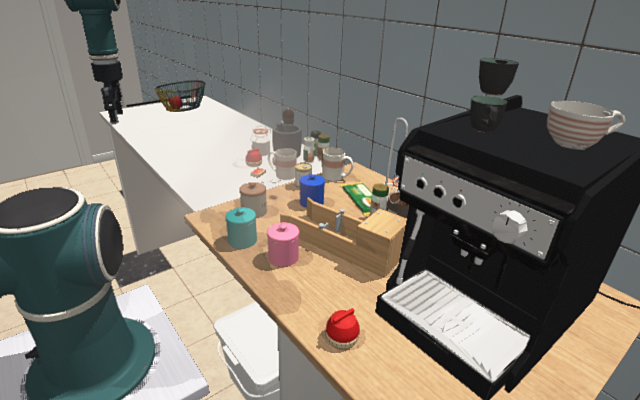

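Candidates in the top view are blue (269,168), brown wooden lid (242,241), teal (292,286) and pink (347,265). The description fits the wooden-lidded one at (242,241), which is at (252,198) in the scene view. The rack runs from its mouth near (300,215) to its hood at (413,180).

```bash
python3 - <<'E'
from h import *
a=cv2.imread('pics/scene.png')[170:270,210:330]; b=cv2.imread('pics/top.png')[205:305,210:330]
cv2.imwrite('pics/crop.png',cv2.resize(np.vstack([a,b]),None,fx=3,fy=3,interpolation=cv2.INTER_CUBIC))
p=viewer.read_camera('wrist');print(np.round(p['hand_eye'],3),p['intrinsics'])
E
```

```text
[[ 0.     0.949  0.314  0.08 ]
 [ 1.    -0.     0.001 -0.   ]
 [ 0.001  0.314 -0.949 -0.141]
 [ 0.     0.     0.     1.   ]] [[299.48125263   0.         318.69422443]
 [  0.         299.48125263 209.12952511]
 [  0.           0.           1.        ]]
```

View pics/crop.png

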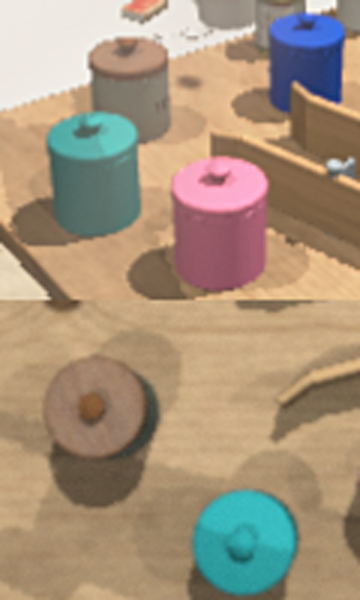

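The crop confirms a grey body with a wooden lid at top-view (242,241). I'll move above it and turn the tool to the lane direction.

>>> step_arm:
  series: [-0.045,-0.027,-0.01,0.12,-0.09,-0.054,-0.02,0.24,-0.135,-0.08,-0.03,0.36,-0.18,-0.107,-0.04,0.48,-0.225,-0.134,-0.05,0.6,-0.27,-0.16,-0.05,0.72,-0.315,-0.187,-0.05,0.84,-0.354,-0.211,-0.05,0.96]
  gripper: 1

```text
time: 1.95
tool_pos: [0.5018, 0.2981, 0.2816]
tcp_rot: [1.956, 2.458, 0.001]
wrist_force: [0.1, 1.1, -0.7]
width: 1.0
grip_force: 0.0
```

```bash
cat > w.py <<'E'
from h import *
import sys
np.set_printoptions(precision=4,suppress=True)
s=monitor.read_state(); p=viewer.read_camera('wrist'); save(p,sys.argv[1])
print(s['time'],np.array(s['tool_pos']),np.array(s['tcp_rot']),np.array(s['wrist_force']),np.array(s['joint_vel']).max())
for l,z in dict(canister_mid=.05,rack_mouth=0,rack_gate=.037,rack_hood=.106,rack=0).items():
    for d in viewer.spot_point(p,l)[:2]: print(l,round(d['score'],2),np.array(d['point']),at_z(p,d['point'],z,s))
E
python3 w.py w1.png
```

```text
1.95 [0.5018 0.2981 0.2816] [1.9559 2.4579 0.001 ] [ 0.0942  1.1331 -0.6845] 0.3335402689560728
canister_mid 0.98 [436.  248.2] [0.6804 0.2367 0.05  ]
canister_mid 0.89 [231.1 243.4] [0.4065 0.1807 0.05  ]
rack_gate 0.67 [345.9 335.4] [0.6012 0.0571 0.037 ]
rack 0.81 [339.5 322.8] [0.5954 0.0492 0.    ]
```

View pics/w1.png

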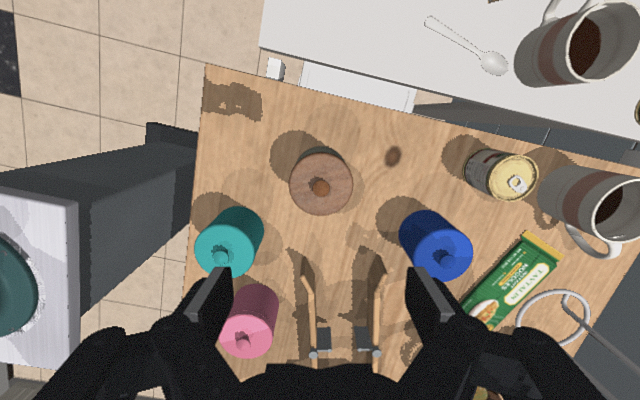

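The view shows the target's lid at (321,183) with its knob at (319,187), and the lane's two walls running down from about (305,255) and (378,255) to the leaf hinges at (313,355) and (376,353). A close crop will give accurate edges.

```bash
python3 - <<'E'
import cv2
a=cv2.imread('pics/w1.png')[140:370,280:400]
cv2.imwrite('pics/c1.png',cv2.resize(a[:110],None,fx=5,fy=5,interpolation=cv2.INTER_CUBIC))
cv2.imwrite('pics/c2.png',cv2.resize(a[95:215],None,fx=5,fy=5,interpolation=cv2.INTER_CUBIC))
E
```

```text
(no output)
```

View pics/c2.png

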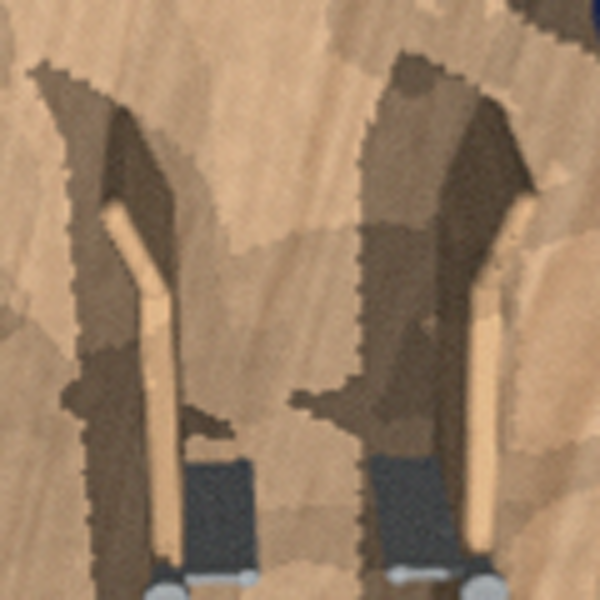

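```bash
python3 - <<'E'
from h import *
np.set_printoptions(precision=4,suppress=True)
s=monitor.read_state(); p=viewer.read_camera('wrist')
im=cv2.cvtColor(p['image'],cv2.COLOR_RGB2HSV); c=im[155:210,288:353]
print(np.median(c[20:35,5:20].reshape(-1,3),0), im[187,319])
m=((c[:,:,1]>130)).astype(np.uint8); n,l,st,ce=cv2.connectedComponentsWithStats(m)
for i in range(1,n):
  if st[i,4]>60: print(st[i],ce[i]+[288,155],at_z(p,ce[i]+[288,155],.098,s))
for uv in [(319,187)]: print(at_z(p,uv,.1,s))
print(at_z(p,(321,183),.083,s))
E
```

```text
[ 11.  83. 156.] [ 12 128 129]
[ 26  28  16  15 157] [321.879  190.3758] [0.5049 0.2958 0.098 ]
[0.5008 0.2993 0.1   ]
[0.5029 0.3003 0.083 ]
```

The c2 crop shows the left wall top from (314,294) to (317,345) and the right wall top from (374,293) to (373,345), with the leaves shut between them. The arm was still settling in that frame, so I'll take one fresh crop at rest.

```bash
python3 - <<'E'
from h import *
import pickle
s=monitor.read_state(); p=viewer.read_camera('wrist'); pickle.dump((s,p),open('r.pkl','wb'))
print(np.abs(s['joint_vel']).max(),s['tool_pos'],s['tcp_rot'])
a=p['image'][140:370,280:400,::-1]
cv2.imwrite('pics/c3.png',cv2.resize(np.vstack([a[15:70],a[130:230]]),None,fx=6,fy=3.8,interpolation=cv2.INTER_CUBIC)[:600])
a=cv2.resize(p['image'][260:370,280:400,::-1],None,fx=5,fy=5,interpolation=cv2.INTER_CUBIC)
b=cv2.resize(p['image'][160:220,290:350,::-1],None,fx=3.3,fy=3.3,interpolation=cv2.INTER_CUBIC)
o=np.zeros((550,800,3),np.uint8);o[:,:600]=a;o[:198,600:798]=b;cv2.imwrite('pics/c3.png',o)
E
```

```text
0.009921201311423681 [0.5001513  0.30060193 0.28129957] [-1.94824310e+00 -2.46398356e+00 -1.57483249e-04]
```

View pics/c3.png

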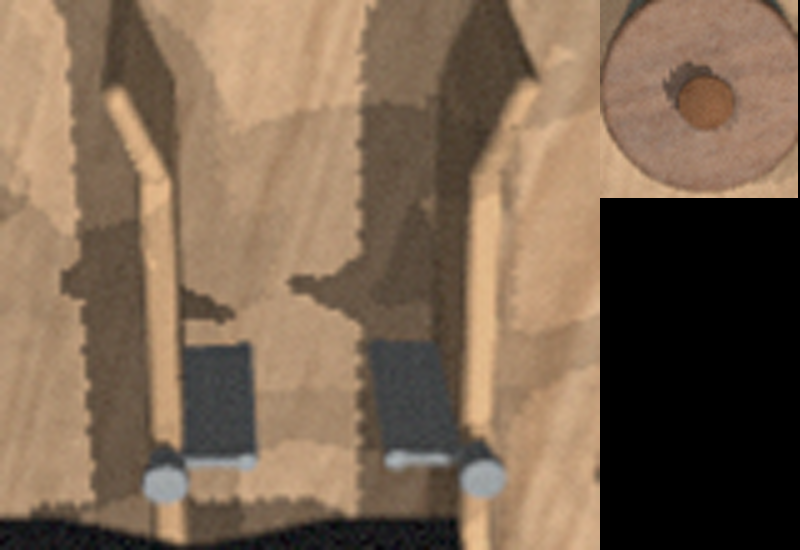

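```bash
python3 - <<'E'
from h import *
import pickle
np.set_printoptions(precision=4,suppress=True)
s,p=pickle.load(open('r.pkl','rb'))
f=lambda u,v,z:at_z(p,(u,v),z,s)[:2]
k=f(322.4,191.2,.1); L0,L1=f(314.2,297,.06),f(316.6,346,.06); R0,R1=f(374.4,296,.06),f(373,346,.06)
PL,PR=f(313.2,356.8,.065),f(376.6,355.6,.065); TL,TR=f(330,352.4,.062),f(358,352,.062)
M=R.from_rotvec(s['tcp_rot']).as_matrix(); print('toolx,y',M[:2,0],M[:2,1])
print('knob',k,'walls',L0,L1,R0,R1,'width',np.linalg.norm(L0-R0),np.linalg.norm(L1-R1))
for a,b in((L0,L1),(R0,R1)): d=b-a; print('dir',np.degrees(np.arctan2(d[1],d[0])),np.linalg.norm(d))
d=PL-PR; print('posts',PL,PR,np.linalg.norm(d),'mid',(PL+PR)/2,'x ang',np.degrees(np.arctan2(d[1],d[0]))-90)
print('tips',TL,TR,np.linalg.norm(TL-TR),(TL+TR)/2,'startmid',(L0+R0)/2,'midwall',(L1+R1)/2)
d=(L1+R1)/2-(L0+R0)/2; g=(PL+PR)/2-(L0+R0)/2; print(np.degrees(np.arctan2(d[1],d[0])),np.degrees(np.arctan2(g[1],g[0])),np.linalg.norm(g))
E
```

```text
toolx,y [-0.2306  0.973 ] [0.973  0.2306]
knob [0.5054 0.2957] walls [0.5332 0.1329] [0.556  0.0507] [0.6152 0.1542] [0.6379 0.0704] width 0.0847327322849784 0.08429294699122868
dir -74.50989088146248 0.0852690758550357
dir -74.8252581907646 0.08678982997991391
posts [0.5545 0.0347] [0.646 0.059] 0.09460544151356431 mid [0.6002 0.0469] x ang -255.08583929423068
tips [0.5778 0.0457] [0.6184 0.0562] 0.04193512318200625 [0.5981 0.0509] startmid [0.5742 0.1435] midwall [0.5969 0.0606]
-74.66896823713964 -74.91269648416971 0.10012973026745603
```

Wall width (84 mm) and mouth-to-gate length (100 mm) match the spec. The lane heads −74.8° and the gate is at (0.600, 0.047). Descending onto the knob.

>>> step_arm:
  series: [-0.002,0.001,0.05,-0.01,-0.004,0.003,0.1,-0.02,-0.006,0.004,0.15,-0.033,-0.006,0.004,0.185,-0.033,-0.006,0.004,0.194,-0.033,-0.006,0.004,0.194,-0.033]

```text
time: 3.1
tool_pos: [0.5058, 0.2955, 0.0875]
tcp_rot: [-1.908, -2.496, 0.0]
wrist_force: [0.2, 1.1, 0.4]
width: 1.003
grip_force: 0.0
```

>>> step_arm:
  series: [0,0,0,0,0,0,0,0,0,0,0,0,0,0,0,0,0,0,0,0,0,0,0,0]
  gripper: 0
  newtons: 50

```text
time: 3.85
tool_pos: [0.5062, 0.2949, 0.0881]
tcp_rot: [1.91, 2.494, 0.001]
wrist_force: [-2.6, -0.8, 6.1]
width: 0.182
grip_force: 48.7
```

>>> step_arm:
  series: [0,0,-0.03,0,0,0,-0.07,0,-0.03,0.004,-0.085,0,-0.07,0.009,-0.085,0,-0.115,0.015,-0.085,0,-0.16,0.021,-0.085,0,-0.19,0.025,-0.085,0,-0.199,0.026,-0.085,0]

```text
time: 4.85
tool_pos: [0.5828, 0.1074, 0.1708]
tcp_rot: [-1.912, -2.491, 0.003]
wrist_force: [-0.1, -0.4, -4.2]
width: 0.18
grip_force: 49.5
```

```bash
python3 w.py w2.png
```

```text
4.85 [0.5828 0.1074 0.1708] [-1.9119 -2.4912  0.003 ] [-0.1001 -0.3841 -4.2341] 0.02655372342173237
canister_mid 0.9 [478.8  79.3] [0.6794 0.2393 0.05  ]
canister_mid 0.76 [125.4  55.1] [0.4059 0.1838 0.05  ]
rack_hood 0.62 [484.2 296.2] [0.7253 0.0825 0.106 ]
```

View pics/w2.png

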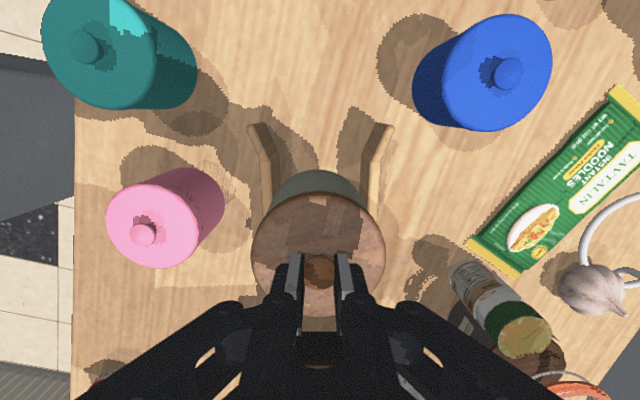

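The canister hangs upright from the knob at (320,270), centred between the wall tops at columns 262 and 378. Lowering it.

>>> step_arm:
  series: [0,0.001,0.03,0,0,0.001,0.055,0,0,0.001,0.072,0,0,0.001,0.08,0,0,0.001,0.083,0,0,0.001,0.084,0]

```text
time: 5.9
tool_pos: [0.5848, 0.1099, 0.089]
tcp_rot: [1.909, 2.494, 0.002]
wrist_force: [-1.0, -0.7, -4.7]
width: 0.178
grip_force: 49.5
```

>>> step_arm:
  series: [0,0,0,0,0,0,0,0,0,0,0,0,0,0,0,0,0,0,-0.02,0,0,0,-0.06,0]
  gripper: 1

```text
time: 6.65
tool_pos: [0.5825, 0.1095, 0.1479]
tcp_rot: [-1.908, -2.492, 0.004]
wrist_force: [0.4, -0.3, 0.1]
width: 1.002
grip_force: 0.0
```

>>> step_arm:
  series: [0.02,0,-0.02,0,0.05,0,-0.03,0,0.08,0,-0.03,0,0.08,0,-0.03,0,0.08,0,-0.03,0,0.08,0,-0.03,0]
  gripper: 0

```text
time: 7.4
tool_pos: [0.5631, 0.1865, 0.1782]
tcp_rot: [-1.91, -2.494, 0.001]
wrist_force: [-0.1, -0.9, 0.0]
width: 0.003
grip_force: 0.0
```

```bash
python3 w.py w3.png
```

```text
7.4 [0.5631 0.1865 0.1782] [-1.9103 -2.494   0.0006] [-0.0612 -0.8971  0.0479] 0.004282770894750409
canister_mid 0.95 [149.6 159.8] [0.4075 0.1828 0.05  ]
canister_mid 0.87 [457.3 180.3] [0.6805 0.2373 0.05  ]
rack 0.33 [465.7 351.3] [0.8083 0.0212 0.    ]
```

View pics/w3.png

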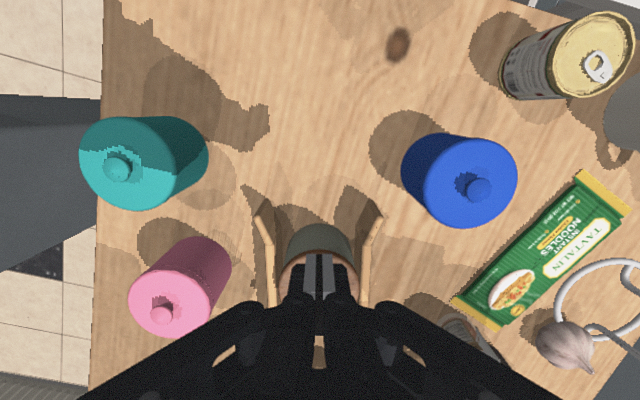

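The canister stands upright in the mouth at (320,260), centred between the lips. The closed fingers are behind it at lane x = −144 mm. Descending behind it, then pushing.

>>> step_arm:
  series: [0,0,0.05,0,0,0,0.1,0,0,0,0.13,0,0,0,0.138,0,0,0,0.138,0]

```text
time: 8.32
tool_pos: [0.5634, 0.1869, 0.0404]
tcp_rot: [-1.91, -2.494, 0.0]
wrist_force: [-1.0, 0.0, -0.1]
width: -0.002
grip_force: 0.0
```

>>> step_arm:
  series: [-0.006,0,0,0,-0.012,0,0,0,-0.018,0,0,0,-0.024,0,0,0,-0.03,0,0,0,-0.036,0,0,0,-0.042,0,0,0,-0.048,0,0,0]

```text
time: 9.32
tool_pos: [0.5759, 0.1404, 0.0403]
tcp_rot: [-1.91, -2.495, -0.0]
wrist_force: [-0.6, 2.3, 1.7]
width: 0.003
grip_force: 0.9
```

>>> step_arm:
  series: [-0.005,0,0,0,-0.01,0,0,0,-0.015,0,0,0,-0.02,0,0,0,-0.025,0,0,0,-0.03,0,0,0,-0.035,0,0,0,-0.04,0,0,0]

```text
time: 10.32
tool_pos: [0.5861, 0.102, 0.0403]
tcp_rot: [-1.91, -2.494, -0.0]
wrist_force: [-1.4, 4.9, 1.5]
width: 0.001
grip_force: 2.3
```

>>> step_arm:
  series: [-0.005,0,0,0,-0.01,0,0,0,-0.015,0,0,0,-0.02,0,0,0,-0.025,0,0,0,-0.03,0,0,0,-0.035,0,0,0,-0.04,0,0,0]

```text
time: 11.32
tool_pos: [0.5967, 0.0627, 0.0403]
tcp_rot: [1.909, 2.494, -0.0]
wrist_force: [0.2, 1.9, 1.5]
width: -0.002
grip_force: 0.8
```

>>> step_arm:
  series: [-0.003,0,0,0,-0.006,0,0,0,-0.009,0,0,0,-0.012,0,0,0,-0.015,0,0,0,-0.018,0,0,0,-0.02,0,0,0,-0.022,0,0,0]

```text
time: 12.32
tool_pos: [0.6022, 0.0419, 0.0402]
tcp_rot: [-1.91, -2.494, 0.0]
wrist_force: [0.6, 0.9, -0.7]
width: -0.002
grip_force: 0.6
```

>>> step_arm:
  series: [-0.001,0,0,0,-0.002,0,0,0,-0.003,0,0,0,-0.004,0,0,0]

```text
time: 12.82
tool_pos: [0.6033, 0.0383, 0.0402]
tcp_rot: [-1.91, -2.495, 0.0]
wrist_force: [-0.6, 0.9, -1.5]
width: -0.001
grip_force: 0.6
```

>>> step_arm:
  series: [-0.001,0,0,0,-0.002,0,0,0,-0.003,0,0,0,-0.004,0,0,0]

```text
time: 13.32
tool_pos: [0.6044, 0.0343, 0.0403]
tcp_rot: [1.91, 2.494, 0.0]
wrist_force: [-0.1, 0.2, -0.9]
width: -0.001
grip_force: 0.6
```

>>> step_arm:
  series: [-0.001,0,0,0,-0.002,0,0,0,-0.003,0,0,0,-0.004,0,0,0]

```text
time: 13.82
tool_pos: [0.6055, 0.0305, 0.0403]
tcp_rot: [1.91, 2.495, 0.0]
wrist_force: [-0.8, 0.8, -0.3]
width: -0.0
grip_force: 0.6
```

>>> step_arm:
  series: [-0.001,0,0,0,-0.002,0,0,0,-0.003,0,0,0,-0.004,0,0,0]

```text
time: 14.32
tool_pos: [0.6065, 0.0266, 0.0403]
tcp_rot: [1.91, 2.495, -0.0]
wrist_force: [-0.2, 0.6, -0.7]
width: -0.0
grip_force: 0.6
```

>>> step_arm:
  series: [-0.001,0,0,0,-0.002,0,0,0,-0.003,0,0,0,-0.004,0,0,0]

```text
time: 14.82
tool_pos: [0.6075, 0.0228, 0.0403]
tcp_rot: [1.91, 2.494, -0.0]
wrist_force: [0.5, 0.6, -1.1]
width: -0.001
grip_force: 0.6
```

>>> step_arm:
  series: [-0.001,0,0,0,-0.002,0,0,0,-0.003,0,0,0,-0.004,0,0,0]

```text
time: 15.32
tool_pos: [0.6083, 0.0202, 0.0404]
tcp_rot: [-1.909, -2.493, -0.002]
wrist_force: [-1.6, 6.3, 0.9]
width: -0.0
grip_force: 3.1
```

Buffer felt at about 6.5 N. I'll press a little more and hold.

>>> step_arm:
  series: [-0.001,0,0,0,-0.002,0,0,0,-0.003,0,0,0,-0.004,0,0,0,-0.005,0,0,0,-0.005,0,0,0]

```text
time: 16.08
tool_pos: [0.6094, 0.0161, 0.0405]
tcp_rot: [-1.909, -2.492, -0.003]
wrist_force: [-0.4, 8.6, 1.8]
width: -0.0
grip_force: 4.0
```

>>> step_arm:
  series: [0,0,0,0,0,0,0,0,0.002,0,0,0,0.004,0,0,0,0.007,0,0,0,0.012,0,0,0,0.02,0,0,0,0.03,0,0,0]

```text
time: 17.08
tool_pos: [0.6022, 0.0432, 0.0404]
tcp_rot: [1.91, 2.494, 0.0]
wrist_force: [0.4, 0.2, -0.1]
width: -0.001
grip_force: 0.0
```

>>> step_arm:
  series: [0.015,0,0,0,0.03,0,0,0,0.05,0,0,0,0.08,0,0,0,0.11,0,0,0,0.13,0,-0.03,0,0.14,0,-0.08,0,0.15,0,-0.13,0]

```text
time: 18.08
tool_pos: [0.5617, 0.1894, 0.1711]
tcp_rot: [-1.908, -2.495, 0.001]
wrist_force: [0.8, 0.4, -0.0]
width: 0.002
grip_force: 0.0
```

>>> step_arm:
  series: [-0.02,0,-0.04,0,-0.04,0,-0.06,0,-0.04,0,-0.06,0,-0.04,0,-0.06,0]

```text
time: 18.58
tool_pos: [0.572, 0.1491, 0.2279]
tcp_rot: [-1.909, -2.491, 0.004]
wrist_force: [-0.5, -0.3, -0.5]
width: 0.001
grip_force: 0.0
```

```bash
python3 w.py w4.png; python3 - <<'E'
from h import *
p=viewer.read_camera('top');a=cv2.resize(p['image'][130:260,270:450,::-1],None,fx=3,fy=3,interpolation=cv2.INTER_CUBIC)
q=viewer.read_camera('scene');b=cv2.resize(q['image'][180:290,260:420,::-1],None,fx=3.5,fy=3.5)
w=cv2.resize(cv2.imread('pics/w4.png')[250:400,240:400],None,fx=1.6,fy=1.4)
o=np.zeros((600,800,3),np.uint8);o[:390,:540]=a;o[390:,:256]=w;o[390:,260:800]=cv2.resize(b,(540,370))[60:270];cv2.imwrite('pics/end.png',o) if 1 else 0
E
```

```text
18.575 [0.572  0.1491 0.2279] [-1.9091 -2.4915  0.004 ] [-0.4553 -0.2667 -0.4983] 0.01099339548833625
canister_mid 0.93 [171.  114.8] [0.4074 0.182  0.05  ]
canister_mid 0.81 [440.6 133.7] [0.6778 0.2358 0.05  ]
rack_mouth 0.32 [454.3 294.2] [0.8011 0.0354 0.    ]
rack_hood 0.91 [317.2 377.8] [ 0.624  -0.0523  0.106 ]
```

View pics/end.png

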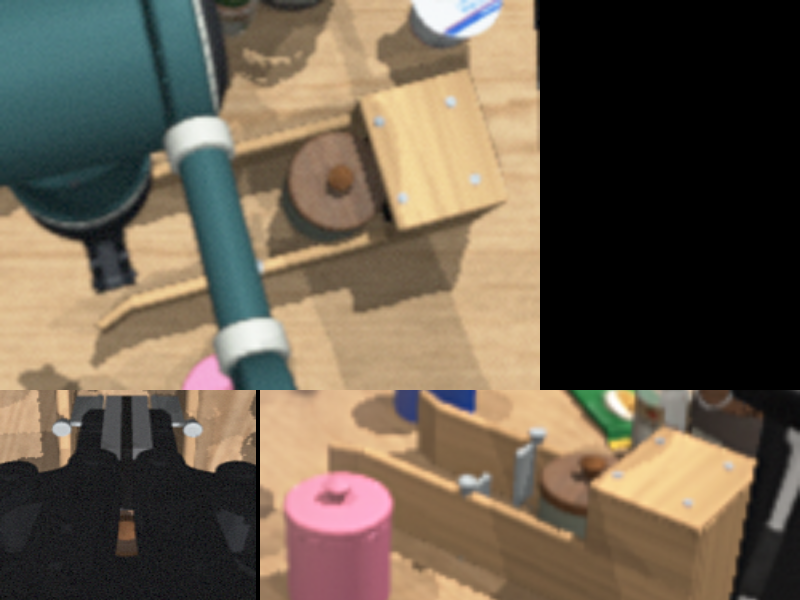

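The canister stands upright against the hood at (340,180), both leaves lie shut across the lane, and the arm is clear. Handing in.

```bash
python3 -c "
from h import *
print(job.finish_job())"
```

```text
the job is handed in; nothing more can be done
None
```

I loaded the wooden-lidded canister through the gate and pressed it an estimated 4–5 mm into the buffer (peak force about 8.6 N). I then drew the arm out with both leaves shut and handed the job in; no verdict was returned.

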